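# Hang the pipette on the revolving pipette tree

### The arm

A 6-joint arm with a two-finger parallel gripper is mounted at the origin on the work surface. World frame = base frame: x ahead of the robot, y to its left, z up, the work surface at z = 0. Lengths are in m, angles in rad, forces in N, time in s.
With the tool pointing down it reaches from about 0.35 to 0.975 m from the base axis. Payload 4.9 kg.
Tool frame: the origin (TCP) lies midway between the tips of the shut fingers; the grasp point (between the pads) lies 19 mm behind it; z points along the fingers, y is the line along which they close (so a half turn about z gives the same grasp; the last joint's range is limited). The gripper opens to 85 mm and grips with 20 to 120 N. Pads are 22 mm wide; open, the fingers measure 114 mm over their backs; the gripper's body (76 mm by 85 mm) begins 54 mm behind the grasp point. The pads swing forward as they close: fully open they stand 13 mm farther back than shut.
Start: joints at [1.183, 0.053, 1.613, -0, 1.476, -0.119], TCP at [0.166, 0.603, 0.231] pointing down, gripper open.
Joint ranges: [-3.01, 3.01], [-1.01, 2.22], [0.06, 2.58], [-1.02, 4.17], [0.09, 2.62], [-3.14, 3.14]. Speed limits (rad/s): [2.57, 2.57, 3.14, 3.14, 3.14, 3.14].

### API

Orientations are given as a unit quaternion [w, x, y, z].
In Python, from plant import state, grab_frame, camera_info, job_done, spot_in, masks_of, pinpoint gives the robot as it stands.
- The arm moves only by the shell command python3 -m handwheel 'ROWS' [OPENING]. ROWS is JSON, a list that holds one entry, the list of rows, each a list of 6 numbers: the shift along the world's x, y, z in m, then the turn, a rotation vector about the world's x, y, z in degrees. In form: [[[tx, ty, tz, ax, ay, az], ...]]. A call has 1 to 20 rows; each row shifts and turns the commanded pose from where the row before left it; what a row does not reach is not made up. A row lasts 1/12 s, in which the tool goes at most 41.7 mm and 7.16 degrees, less where a joint would pass 70% of its speed; a pose out of reach is approached as far as the arm can. A call is refused whole if a number of a shift passes 0.0417 or a number of a turn 7.16, either way. A call with a gripper value outside its range is refused whole. OPENING is the opening, from 0 (shut) to 1 (fully open), set as the call begins (- or left out, the last holds). The fingers move at their own pace and stop on an object; the grip force is fixed at half the most. Time passes only in rows, so rows that do not move let the fingers close. It gives the time, the measured TCP pose, the force, the opening and the grip force at its end, in the units of the state.
- state(): the state, without advancing time (a new reading comes with each control period).
- grab_frame(name): name is "scene" or "top"; returns (picture, depth): 480x640x3 uint8, blue, green, red; 480x640 float32, m along the optical axis (not along the pixel's ray), 0 where there is no reading.
- camera_info(name): a dict with "fx", "fy", "cx", "cy" (pixels), "T" (4x4, takes a point from camera to world coordinates). Camera axes: x right, y up, looking along -z (the intrinsics and any distortion apply to the point x, -y, -z); pixel columns grow to the right and rows downward; lengths in m; the calibration is good to about 2 mm. A picture is of the moment at which its call begins. camera_info takes no time and is no camera call.
- job_done(): hands the job in; it is judged then, once.
Trained networks look in the newest picture that a camera, given by its name, has taken for a name from the list of things; names that differ only in an ending like _2 or _b are one class to them, and where a whole thing is asked for, a point or a joint stands for the part that bears it (a point fixed in the world has none). Each returns a list of dicts, best first, with "conf" (0 to 1); they miss things now and then, are a little off and sometimes report something else, mostly with a low value. They report only what shows in the picture. A call takes as long as a camera call. They do not tell look-alikes from the thing itself.
- spot_in(camera, thing): "box" ([left, top, width, height] in pixels, round what is visible of it).
- masks_of(camera, thing): "region" (480x640 bool, what is visible of it) and "box" ([left, top, width, height] in pixels, round what is visible of it).
- pinpoint(camera, thing): "position" ([column, row] in pixels: a listed point, or the origin of a listed thing).
The state is a dict: "time": time; "joint_pos": joint angles; "joint_vel": joint speeds; "joint_efforts": joint torques, N m; "tool_pos": TCP position; "tool_rot": TCP orientation; "contact_force": force on the tool from outside, world axes, zero at the start; "ft_torque": the same for the moment, N m; "gripper_width": opening from 0.0 (shut) to 1.0 (fully open); "grasp_force": force on a finger pad.
Only numpy, scipy, OpenCV 4.12 (cv2) and the standard library are available. Lean on these libraries where they do the work, as an engineer would, in place of code of your own. Each camera call takes 0.05 s, during which the arm holds its last target. There are 200 camera calls.

### The job

Turn the pipette tree by its top knob until its empty clip faces the front, straight over the nose of the base. Then take the pipette out of its parking block and push it sideways into that clip until it snaps home, seat it down so that its collar rests on the clip and it hangs upright, and let go. Feel your way: never push the pipette against the tree with more than 20 newtons (2 kg), and leave the bottle, the slide box and the beaker where they are.

Things in the scene. Friction and masses are not known exactly. Their poses are not given: they have to be found in the camera images.
- stand: Fixed grey base of the pipette tree, a disc 190 mm across and 16 mm high with a nose 36 mm wide that reaches 155 mm from the axis. Origin: on the tree's axis, on the bench. Its -x axis runs out along the nose and is the front, z is up. The tree above turns freely both ways for at least half a turn from any start; it is stiff (about 0.2 N m) and stays where it is left. It starts turned 57 to 180 degrees away from the front.
- carousel: The turning tree: hub, black bar knob on top, four arms at 90 degrees; -x points out along the arm with the empty clip. On the other three, 115 mm from the axis, pipettes are locked fast (part of the tree, tops up to 245 mm above the bench, collars 34 mm wide). Origin: on the axis at bench height, z up. In the empty clip the seated barrel's axis is 100 to 136 mm from the tree's axis.
- branch_end (a point): Point on the empty arm, 80 mm from the axis, 185 mm above the bench, level with the clip's top. The clip (26 mm high, rollers 10 to 26 mm below its top) opens outwards: a rigid back block inside, and outside it two upright sprung steel rollers 8 mm thick, 17 mm apart, that yield sideways and close behind the 22 mm barrel. The clip is clamped at an unmeasured reach along its arm: find it by touch.
- clip_guess (a point): Middle of the range of the seated barrel axis, 118 mm from the tree axis, 185 mm up, fixed to the arm; the true seat is up to 18 mm nearer or farther on the arm. Pushed in towards the axis, the barrel touches the rollers 15 to 16 mm before its seat; they resist with about 2 to 4 N in the first few mm, give way, and the barrel meets the rigid back block.
- knob (a point): Grip point in the bar knob, on the tree's axis, 210 mm above the bench. The bar is 52 mm long (along the carousel's x), 16 mm thick (along its y), and 40 mm high, from 185 to 225 mm above the bench. Grip it across its thickness from above.
- pipette: Loose white pipette, 210 mm long, 0.11 to 0.21 kg, upright in the block. Origin: its lower tip; z up its axis. Shaft 12 mm thick up to 66 mm, barrel 22 mm up to 150 mm, collar 34 mm up to 155 mm, square head 20 x 20 mm (faces along x and y) up to 200 mm, button 14 mm thick up to 210 mm. Gripped firmly with the fingers one behind the other along the push, it will not tilt.
- collar (a point): Centre of the underside of the pipette's collar, 150 mm above its tip, on its axis. Hanging home, it lies level with the top of the clip, 185 mm above the bench, or up to 4 mm lower; the clip grips the barrel just below it. It lands on a U-shaped sprung grey rest on the clip, which sinks 1 mm per 2 N. The snapped-in barrel is held by friction and does not always slide down by its own weight: press it down until the rest pushes back.
- head (a point): Centre of the pipette's square head, the place to grip, 178 mm above its tip.
- park: Fixed aluminium parking block, 80 x 80 x 72 mm high, with a hole 17 mm wide right through it in which the pipette's tip shaft stands (the barrel's shoulder rests on the block). Origin: centre of its underside. Lift the pipette straight up at least 75 mm to clear it.
- oil: Amber bottle, 36 mm across, 75 mm high; leave alone. Origin: centre of its underside.
- slidebox: Blue slide box, 100 x 80 x 34 mm; leave alone. Origin: centre of its underside.
- beaker: Small glass beaker, 66 mm across, 70 mm high; leave alone. Origin: centre of its underside.
Mind the look-alikes: they are no part of the job. Of the things that look like the pipette, the largest one is meant.

How it is judged:
On the way, in this order (a step that is already met when the one before it is completed fails the run):
1. the empty clip faces the front, over the nose (x of branch_end in the frame of stand below -0.075 m and y of branch_end in the frame of stand between -0.0125 and 0.0125 m), for 0.2 s.
2. the pipette is snapped into the clip (x of collar in the frame of carousel between -0.141 and -0.096 m and y of collar in the frame of carousel between -0.006 and 0.006 m and z of collar in the frame of carousel between 0.1805 and 0.1875 m and angle between pipette's own z axis and vertical below 0.07 rad and contact force between pipette and carousel above 0.4 N), for 0.2 s.
At the end, for the whole second after the job is handed in: The empty clip's arm faces front within 12.5 mm sideways at 80 mm from the axis; the pipette hangs in it, released and at rest, on the arm's line within 6 mm, 96 to 141 mm from the axis, collar 2.5 mm above to 4.5 mm below the rest's unloaded height, borne by the tree, upright within 0.07 rad (all of step 1 and all of step 2 and linear speed of pipette below 0.02 m/s and contact force between pipette and the fingers below 0.1 N); the robot touches nothing.
It fails at once if the pipette is pushed against the tree with more than 20 N (contact force between pipette and carousel above 20 N).
It fails at once if the bottle is moved more than 20 mm (distance of oil from where it was at the start of the episode above 0.02 m).
It fails at once if the slide box is moved more than 20 mm (distance of slidebox from where it was at the start of the episode above 0.02 m).
It fails at once if the beaker is moved more than 20 mm (distance of beaker from where it was at the start of the episode above 0.02 m).
It also fails if it takes over 72 s, if anything falls off the work surface, if the arm or the gripper's body presses on something with over 40 N, if the wrist force passes 120 N, or if a joint passes its speed limit or range.

## Working session

There is one attempt and no reset: what is moved stays moved. The work goes in short steps, Python scripts to look and compute and a shell command to move; the robot and the scene stay as the last step left them, time stands still between calls to the robot, and variables do not carry over. Pictures are saved under pics/ and viewed, at most 10 in all, crops included, and the job is handed in when it is done.

```bash
mkdir -p pics; cat > h.py <<'E'
import numpy as np, cv2
from plant import *
def pix2w(cam,u,v,d):
    c=camera_info(cam); x=(u-c["cx"])/c["fx"]*d; y=(v-c["cy"])/c["fy"]*d
    return (np.array(c["T"])@np.array([x,-y,-d,1]))[:3]
def ray_z(cam,u,v,z):
    a=pix2w(cam,u,v,0.0);b=pix2w(cam,u,v,1.0);t=(z-a[2])/(b[2]-a[2]);return a+t*(b-a)
def w2pix(cam,p):
    c=camera_info(cam);q=np.linalg.inv(np.array(c["T"]))@np.append(p,1)
    return c["cx"]+c["fx"]*q[0]/-q[2], c["cy"]+c["fy"]*-q[1]/-q[2]
E
python3 - <<'E'
from h import *
np.set_printoptions(precision=3,suppress=True)
for c in("scene","top"):
    im,d=grab_frame(c); cv2.imwrite(f"pics/{c}0.png",im); np.save(f"pics/{c}d.npy",d)
    i=camera_info(c);print(c,{k:v for k,v in i.items() if k!="T"},np.array(i["T"]))
    for t,z in(("stand",0),("knob",.21),("branch_end",.185),("clip_guess",.185),("pipette",None),("collar",.15+.006),("head",.178+.006),("park",0),("oil",0),("slidebox",0),("beaker",0)):
        for r in pinpoint(c,t)[:4]:
            u,v=r["position"]
            print(t,round(r["conf"],2),round(u),round(v),ray_z(c,u,v,z)[:2] if z is not None else "")
print(state())
E
```

```text
scene {'fx': 488.56646516909535, 'fy': 488.56646516909535, 'cx': 320.11453278923506, 'cy': 234.4534506924754} [[-0.841 -0.297  0.452  1.018]
 [ 0.541 -0.495  0.68   0.714]
 [ 0.022  0.816  0.577  0.759]
 [ 0.     0.     0.     1.   ]]
stand 0.74 305 340 [0.654 0.121]
knob 0.93 305 261 [0.656 0.122]
branch_end 0.78 304 302 [0.699 0.19 ]
clip_guess 0.92 300 316 [0.722 0.216]
pipette 0.59 264 195 
pipette 0.57 250 230 
collar 0.87 274 166 [ 0.481 -0.325]
collar 0.64 263 164 [ 0.499 -0.351]
collar 0.58 247 197 [ 0.611 -0.217]
head 0.78 262 158 [ 0.513 -0.33 ]
head 0.73 250 192 [ 0.613 -0.192]
head 0.67 277 154 [ 0.467 -0.333]
park 0.67 278 216 [ 0.477 -0.319]
oil 0.67 204 246 [ 0.708 -0.294]
oil 0.51 489 382 [0.41  0.395]
slidebox 0.97 487 382 [0.413 0.391]
beaker 0.8 223 215 [ 0.607 -0.403]
top {'fx': 455.82101014737657, 'fy': 455.82101014737657, 'cx': 321.0712959524657, 'cy': 242.41910704994004} [[-0.021  0.985 -0.171  0.383]
 [-1.    -0.019  0.009  0.006]
 [ 0.006  0.171  0.985  1.13 ]
 [ 0.     0.     0.     1.   ]]
stand 0.6 272 216 [0.651 0.118]
stand 0.5 474 226 [ 0.614 -0.393]
kn
[... 376 characters left out ...]
54 -0.408]
head 0.54 454 231 [ 0.567 -0.284]
park 0.67 451 283 [ 0.471 -0.324]
oil 0.56 430 194 [ 0.701 -0.286]
slidebox 0.67 158 312 [0.416 0.398]
slidebox 0.22 476 226 [ 0.614 -0.397]
beaker 0.94 475 225 [ 0.618 -0.396]
{'time': 1.2, 'joint_pos': array([ 1.183,  0.053,  1.613, -0.   ,  1.476, -0.119]), 'joint_vel': array([-0.002, -0.002,  0.002,  0.   , -0.   ,  0.   ]), 'joint_efforts': array([  0.001, -39.369, -37.046,   0.   ,   0.   ,   0.   ]), 'tool_pos': array([0.166, 0.603, 0.231]), 'tool_rot': array([ 0.   ,  0.134,  0.991, -0.   ]), 'contact_force': array([0.01 , 0.132, 0.643]), 'ft_torque': array([-0.   , -0.048,  0.003]), 'grasp_force': 0.0, 'gripper_width': 1.0032311683981718}
```

View images.

```bash
python3 - <<'E'
from h import *
a=cv2.imread("pics/scene0.png");b=cv2.imread("pics/top0.png")
c=cv2.resize(a[120:280,180:340],(600,600),interpolation=cv2.INTER_CUBIC)
cv2.imwrite("pics/crop.png",c)
E
```

```text
(no output)
```

View pics/scene0.png

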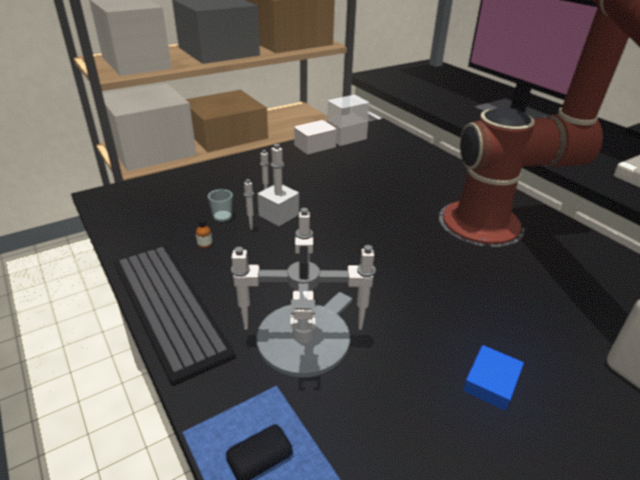

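View pics/top0.png

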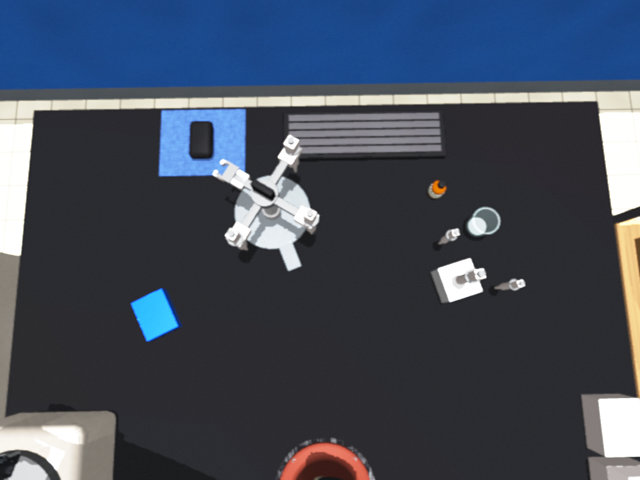

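View pics/crop.png

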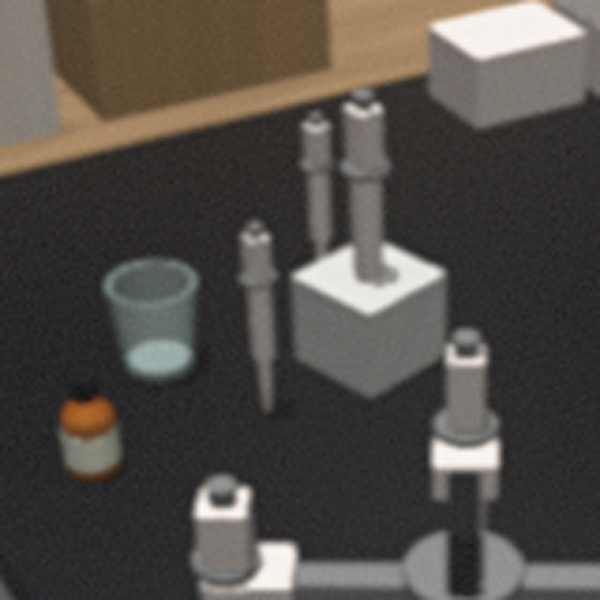

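Candidates that look like the pipette: top (474,275) in the block, (517,284) and (452,235) standing free, and three locked on the tree. The crop shows that the one in the block (scene 277,165) is clearly the largest, is upright in the hole and is meant. The empty clip points away at top (225,170) and the nose towards (292,265).

```bash
cat >> h.py <<'E'
def cloud(cam,d):
    c=camera_info(cam);v,u=np.mgrid[:480,:640];x=(u-c["cx"])/c["fx"]*d;y=(v-c["cy"])/c["fy"]*d
    P=np.stack([x,-y,-d,np.ones_like(d)],-1)@np.array(c["T"]).T
    P=P[...,:3];P[d==0]=np.nan;return P
E
python3 - <<'E'
from h import *
np.set_printoptions(precision=4,suppress=True)
def rep(n,p):
    if len(p)<4: print(n,len(p));return
    r=cv2.minAreaRect((p[:,:2]*1000).astype(np.float32)); print(n,len(p),p.mean(0),"rect mm",np.round(r[0],1),np.round(r[1],1),round(r[2],1))
for cam in("top","scene"):
    P=cloud(cam,np.load(f"pics/{cam}d.npy")).reshape(-1,3);P=P[~np.isnan(P[:,0])]
    A=np.array([.655,.119]);r=np.hypot(*(P[:,:2]-A).T);z=P[:,2]
    print(cam)
    rep("disc+nose",P[(r<.175)&(z>.010)&(z<.022)])
    n=P[(r<.175)&(r>.105)&(z>.009)&(z<.023)];rep("nose",n)
    rep("knob",P[(r<.035)&(z>.218)&(z<.232)])
    for a in (.5,):
        B=np.array([.476,-.322]);q=np.hypot(*(P[:,:2]-B).T)
        rep("block",P[(q<.07)&(z>.066)&(z<.078)]);rep("head",P[(q<.03)&(z>.199)&(z<.211)]);rep("button",P[(q<.03)&(z>.2115)&(z<.225)])
    D=P[(r<.16)&(r>.06)&(z>.17)&(z<.192)]
    an=np.degrees(np.arctan2(D[:,1]-A[1],D[:,0]-A[0]));h=np.histogram(an,36,(-180,180))[0];print(h)
    s=(an>35)&(an<75);rep("emptyarm",D[s])
    H=P[(r<.16)&(r>.09)&(z>.22)]
    an=np.degrees(np.arctan2(H[:,1]-A[1],H[:,0]-A[0]))
    for k in(-125,-35,145):
        s=abs((an-k+180)%360-180)<25;rep("pip%d"%k,H[s])
E
```

```text
top
disc+nose 2970 [0.6351 0.1059 0.0168] rect mm [673.1 116.4] [184.2 312.4] 81.9
nose 348 [0.5821 0.0645 0.0166] rect mm [682.   59.9] [312.1 164.4] 22.1
knob 202 [0.6573 0.1161 0.2252] rect mm [658.5 116.7] [52.5 16.5] 57.9
block 957 [ 0.4712 -0.3192  0.0728] rect mm [ 473.  -324.5] [79.9 81.9] 16.8
head 62 [ 0.4719 -0.321   0.2058] rect mm [ 473.1 -324.7] [19.9 20.8] 9.5
button 46 [ 0.4732 -0.3238  0.2162] rect mm [ 473.8 -323.8] [14.4 13.6] 22.8
[  0   0   0   0   1 177 122   8   0   0   0   0   0  44 189  99   0   0
   0   0   0   2 127 120 151   1   0   0   0   0   0  15 123 183   3   0]
emptyarm 401 [0.7029 0.1896 0.1827] rect mm [705.3 192.2] [65.6 40.4] 58.5
pip-125 115 [0.5956 0.0185 0.238 ] rect mm [597.7  19. ] [20.5 19.9] 58.9
pip-35 134 [0.7537 0.0559 0.2278] rect mm [755.6  56.1] [25.1 24.8] 57.2
pip145 106 [0.5591 0.1753 0.2342] rect mm [560.5 176.6] [20.1 20.1] 57.3
scene
disc+nose 5002 [0.667  0.127  0.0168] rect mm [675.  116.9] [189.1 309.4] 78.7
nose 574 [0.688  0.0715 0.0169] rect mm [667.8  58.2] [ 75.  318.2] 88.8
knob 184 [0.66   0.124  0.2249] rect mm [659.  121.7] [52.5 15.9] 58.4
block 436 [ 0.4771 -0.3129  0.0725] rect mm [ 472.2 -320.1] [83.9 85.7] 15.3
head 43 [ 0.4757 -0.3166  0.2051] rect mm [ 476.5 -317.1] [17.  24.5] 46.0
button 21 [ 0.4723 -0.3207  0.2151] rect mm [ 472.5 -322. ] [12.1 13.2] 59.4
[  0   0   0   0  17 110 114   7   0   0   0   0   0   8 107 387  17   0
   0   0   0   0 138 212 222   3   0   0   0   0   0 220 214  60   0   0]
emptyarm 575 [0.7066 0.1976 0.1814] rect mm [705.5 195.9] [66.9 38.6] 57.8
pip-125 141 [0.5998 0.0266 0.2348] rect mm [597.4  23.5] [23.1 17.9] 59.1
pip-35 156 [0.7568 0.063  0.2275] rect mm [756.2  60. ] [25.1 24.6] 63.7
pip145 155 [0.5628 0.1833 0.2316] rect mm [560.5 180.4] [20.7 19.6] 57.9
```

```bash
python3 - <<'E'
from h import *
np.set_printoptions(precision=4,suppress=True)
for cam,A in(("top",(.6585,.1167)),("scene",(.659,.1215))):
    P=cloud(cam,np.load(f"pics/{cam}d.npy")).reshape(-1,3);P=P[~np.isnan(P[:,0])]
    A=np.array(A);d=P[:,:2]-A;r=np.hypot(*d.T);an=np.degrees(np.arctan2(d[:,1],d[:,0]))
    n=P[(r<.17)&(r>.102)&(P[:,2]>.011)&(P[:,2]<.022)&(((an+90)%360>260)|((an+90)%360<90)|True)&(an<-60)|((r<.17)&(r>.102)&(P[:,2]>.011)&(P[:,2]<.022)&(an>170))]
    a=np.degrees(np.arctan2(n[:,1]-A[1],n[:,0]-A[0]))%360;h=np.histogram(a,24,(170,290));print(cam,len(n),h[0])
    k=n[abs(a-np.median(a))<25];rr=cv2.minAreaRect((k[:,:2]*1000).astype(np.float32));c=np.array(rr[0])/1000-A
    print(rr,np.degrees(np.arctan2(c[1],c[0])),np.median(a),r.max())
    # head orientation
    q=np.hypot(P[:,0]-.4735,P[:,1]+.322);b=P[(q<.02)&(P[:,2]>.165)&(P[:,2]<.2095)]
    print(cv2.minAreaRect((b[:,:2]*1000).astype(np.float32)))
E
```

```text
top 312 [ 0  0  0  0 38 98 96 78  2  0  0  0  0  0  0  0  0  0  0  0  0  0  0  0]
((538.560302734375, 70.85702514648438), (53.95915603637695, 35.69710159301758), 20.822717666625977) -159.0823008149023 201.0248200237167 1.715699611768551
((472.7078857421875, -322.7168273925781), (20.801403045654297, 23.219932556152344), 2.1913321018218994)
scene 287 [ 0  0  0  0 47 90 84 63  3  0  0  0  0  0  0  0  0  0  0  0  0  0  0  0]
((537.871337890625, 74.78767395019531), (57.04184341430664, 36.345062255859375), 20.56175422668457) -158.9112549423288 200.5760007296718 2.8752428739390394
((474.662841796875, -317.1128845214844), (20.547128677368164, 26.261486053466797), 61.69894027709961)
```

```bash
python3 -m handwheel '[[[0.0246,-0.0242,0.0045,0,0,-5.33],[0.0246,-0.0242,0.0045,0,0,-5.33],[0.0246,-0.0242,0.0045,0,0,-5.33],[0.0246,-0.0242,0.0045,0,0,-5.33],[0.0246,-0.0242,0.0045,0,0,-5.33],[0.0246,-0.0242,0.0045,0,0,-5.33],[0.0246,-0.0242,0.0045,0,0,-5.33],[0.0246,-0.0242,0.0045,0,0,-5.33],[0.0246,-0.0242,0.0045,0,0,-5.33],[0.0246,-0.0242,0.0045,0,0,-5.33],[0.0246,-0.0242,0.0045,0,0,-5.33],[0.0246,-0.0242,0.0045,0,0,-5.33],[0.0246,-0.0242,0.0045,0,0,-5.33],[0.0246,-0.0242,0.0045,0,0,-5.33],[0.0246,-0.0242,0.0045,0,0,-5.33],[0.0246,-0.0242,0.0045,0,0,-5.33],[0.0246,-0.0242,0.0045,0,0,-5.33],[0.0246,-0.0242,0.0045,0,0,-5.33],[0.0246,-0.0242,0.0045,0,0,-5.33],[0.0246,-0.0242,0.0045,0,0,-5.33]]]' 1
cat >> h.py <<'E'
def st():
    s=state();q=s["tool_rot"];from scipy.spatial.transform import Rotation as R
    M=R.from_quat([q[1],q[2],q[3],q[0]]).as_matrix()
    print("t",round(s["time"],2),"tcp",np.round(s["tool_pos"],4),"yang",round(np.degrees(np.arctan2(M[1,1],M[0,1])),2),"z",np.round(M[:,2],3),"F",np.round(s["contact_force"],2),"M",np.round(s["ft_torque"],2),"w",round(s["gripper_width"],3),"g",round(s["grasp_force"],1),"j",np.round(s["joint_pos"],2))
E
python3 -c "from h import *;st()"
```

```text
time: 2.87
tool_pos: [0.659, 0.1171, 0.3215]
tool_rot: [-0.0, 0.876, 0.483, 0.0]
contact_force: [-0.5, 0.2, -0.0]
gripper_width: 0.999
grasp_force: 0.0
t 2.87 tcp [0.659  0.1171 0.3215] yang -32.28 z [ 0.  0. -1.] F [-0.54  0.19 -0.01] M [0.06 0.05 0.06] w 0.999 g 0.0 j [0.06 0.12 1.39 0.   1.63 0.63]
```

```bash
python3 -m handwheel '[[[0,0.001,-0.0255,0,0,0],[0,0.001,-0.025,0,0,0],[0,0,-0.025,0,0,0],[0,0,-0.025,0,0,0],[0,0,-0.025,0,0,0],[0,0,0,0,0,0]]]' 1
python3 -m handwheel '[[[0,0,0,0,0,0],[0,0,0,0,0,0],[0,0,0,0,0,0],[0,0,0,0,0,0],[0,0,0,0,0,0],[0,0,0,0,0,0],[0,0,0,0,0,0],[0,0,0,0,0,0],[0,0,0,0,0,0],[0,0,0,0,0,0],[0,0,0,0,0,0],[0,0,0,0,0,0]]]' 0
python3 -c "from h import *;st()"
```

```text
time: 3.37
tool_pos: [0.6545, 0.1202, 0.1886]
tool_rot: [-0.002, 0.875, 0.485, -0.005]
contact_force: [-1.3, 0.4, -1.7]
gripper_width: 1.0
grasp_force: 0.0
time: 4.37
tool_pos: [0.6593, 0.1202, 0.1976]
tool_rot: [0.001, 0.875, 0.485, 0.002]
contact_force: [3.2, -1.9, 5.7]
gripper_width: 0.173
grasp_force: 62.2
t 4.37 tcp [0.6593 0.1202 0.1976] yang -32.0 z [ 0.004 -0.    -1.   ] F [ 3.25 -1.92  5.65] M [-0.17 -0.51  0.22] w 0.173 g 62.2 j [ 0.07  0.18  1.54 -0.    1.43  0.63]
```

```bash
python3 -m handwheel '[[[0,0,0,0,0,3.5],[0,0,0,0,0,6],[0,0,0,0,0,7],[0,0,0,0,0,7],[0,0,0,0,0,7],[0,0,0,0,0,7],[0,0,0,0,0,7],[0,0,0,0,0,7],[0,0,0,0,0,7],[0,0,0,0,0,7],[0,0,0,0,0,7]]]'
python3 -c "from h import *;st()"
```

```text
time: 5.28
tool_pos: [0.6564, 0.12, 0.1976]
tool_rot: [-0.002, 0.417, 0.909, -0.001]
contact_force: [-9.2, -4.6, 12.3]
gripper_width: 0.175
grasp_force: 63.1
t 5.28 tcp [0.6564 0.12   0.1976] yang 40.77 z [-0.004 -0.001 -1.   ] F [-9.2  -4.65 12.32] M [-0.46  1.17 -0.32] w 0.175 g 63.1 j [ 0.07  0.17  1.54 -0.    1.43 -0.64]
```

```bash
python3 -m handwheel '[[[-0.001,0,0,0,0,7],[-0.001,0,0,0,0,7],[0,0,0,0,0,7],[0,0,0,0,0,7],[0,0,0,0,0,7],[0,0,0,0,0,7],[0,0,0,0,0,7],[0,0,0,0,0,7],[0,0,0,0,0,7],[0,0,0,0,0,5],[0,0,0,0,0,2.5],[0,0,0,0,0,0],[0,0,0,0,0,0]]]'
python3 -c "from h import *;st()"
```

```text
time: 6.37
tool_pos: [0.6557, 0.1173, 0.1977]
tool_rot: [-0.001, -0.181, 0.983, -0.003]
contact_force: [-4.7, -11.2, 9.5]
gripper_width: 0.175
grasp_force: 62.8
t 6.37 tcp [0.6557 0.1173 0.1977] yang 110.91 z [-0.001 -0.006 -1.   ] F [ -4.67 -11.22   9.54] M [-1.35  0.6   0.12] w 0.175 g 62.8 j [ 0.07  0.17  1.54 -0.01  1.43 -1.87]
```

```bash
python3 -m handwheel '[[[0,0,0,0,0,0],[0,0,0,0,0,0],[0,0,0,0,0,0],[0,0,0,0,0,0],[0,0,0,0,0,0],[0,0,0,0,0,0],[0,0,0.02,0,0,0],[0,0,0.04,0,0,0],[0,0,0.04,0,0,0],[0,0,0.04,0,0,0],[-0.02,-0.035,0,0,0,0],[-0.02,-0.035,0,0,0,0],[-0.02,-0.035,0,0,0,0],[-0.02,-0.035,0,0,0,0],[-0.02,-0.035,0,0,0,0],[-0.02,-0.035,0,0,0,0],[-0.02,-0.035,0,0,0,0],[0,0,0,0,0,0]]]' 0.6
python3 - <<'E'
from h import *
st()
for cam in("top","scene"):
    im,d=grab_frame(cam);cv2.imwrite(f"pics/{cam}1.png",im);np.save(f"pics/{cam}d1.npy",d)
    P=cloud(cam,d).reshape(-1,3);P=P[~np.isnan(P[:,0])]
    A=np.array((.6585,.1167) if cam=="top" else (.659,.1215));e=P[:,:2]-A;r=np.hypot(*e.T);an=np.degrees(np.arctan2(e[:,1],e[:,0]));z=P[:,2]
    def ang(m):
        k=P[m];
        if len(k)<5:return len(k)
        rr=cv2.minAreaRect((k[:,:2]*1000).astype(np.float32));c=np.array(rr[0])/1000-A;return len(k),np.round(rr[0],1),np.round(rr[1],1),round(rr[2],1),"az",round(np.degrees(np.arctan2(c[1],c[0]))%360,1),"r",round(np.hypot(*c),4)
    near=abs((an-200.8+180)%360-180)
    print(cam,"knob",ang((r<.035)&(z>.218)&(z<.232)),"arm",ang((near<30)&(r>.05)&(r<.16)&(z>.17)&(z<.192)),"clip",ang((near<30)&(r>.095)&(r<.16)&(z>.15)&(z<.192)))
    print("nose",ang((near<30)&(r>.102)&(r<.17)&(z>.011)&(z<.022)))
    for t in("branch_end","clip_guess"):
        for q in pinpoint(cam,t)[:1]:
            w=ray_z(cam,*q["position"],.185)[:2]-A;print(t,q["conf"],np.degrees(np.arctan2(w[1],w[0]))%360,np.hypot(*w))
E
```

```text
time: 7.87
tool_pos: [0.5134, -0.1292, 0.3361]
tool_rot: [-0.001, -0.179, 0.984, -0.001]
contact_force: [0.6, -0.3, -0.1]
gripper_width: 0.598
grasp_force: 0.0
t 7.87 tcp [ 0.5134 -0.1292  0.3361] yang 110.61 z [-0.001 -0.003 -1.   ] F [ 0.64 -0.32 -0.11] M [-0.01 -0.03  0.01] w 0.598 g 0.0 j [-0.39 -0.22  1.7  -0.    1.66 -2.32]
top knob (192, array([657.8, 116.3]), array([52.2, 15.7]), 20.9, 'az', np.float64(208.3), 'r', np.float64(0.0008)) arm (488, array([578.7,  85.6]), array([73.2, 39.7]), 21.5, 'az', np.float64(201.3), 'r', np.float64(0.0857)) clip (162, array([557.5,  77.4]), array([28.4, 39.8]), 19.9, 'az', np.float64(201.3), 'r', np.float64(0.1084))
nose (311, array([538.9,  70.9]), array([53.8, 35.7]), 21.1, 'az', np.float64(200.9), 'r', np.float64(0.1281))
branch_end 0.9 198.1202573324929 0.07749300949738235
clip_guess 0.72 350.78383430951925 0.007775343944740902
scene knob (216, array([658.1, 120.3]), array([53.4, 17.7]), 23.1, 'az', np.float64(232.9), 'r', np.float64(0.0015)) arm (482, array([577.9,  87.8]), array([75. , 42.4]), 19.1, 'az', np.float64(202.5), 'r', np.float64(0.0878)) clip (162, array([556.8,  80.6]), array([32.2, 42.5]), 19.9, 'az', np.float64(201.8), 'r', np.float64(0.1101))
nose (106, array([551.3,  80. ]), array([29. , 36.9]), 16.2, 'az', np.float64(201.1), 'r', np.float64(0.1155))
branch_end 0.81 201.4320660761036 0.0845800098616308
clip_guess 0.72 200.44673194915998 0.11309985159012229
```

```bash
python3 -m handwheel '[[[-0.0029,-0.0138,-0.005,0,0,-7.05],[-0.0029,-0.0138,-0.005,0,0,-7.05],[-0.0029,-0.0138,-0.005,0,0,-7.05],[-0.0029,-0.0138,-0.005,0,0,-7.05],[-0.0029,-0.0138,-0.005,0,0,-7.05],[-0.0029,-0.0138,-0.005,0,0,-7.05],[-0.0029,-0.0138,-0.005,0,0,-7.05],[-0.0029,-0.0138,-0.005,0,0,-7.05],[-0.0029,-0.0138,-0.005,0,0,-7.05],[-0.0029,-0.0138,-0.005,0,0,-7.05],[-0.0029,-0.0138,-0.005,0,0,-7.05],[-0.0029,-0.0138,-0.005,0,0,-7.05],[-0.0029,-0.0138,-0.005,0,0,-7.05],[-0.0029,-0.0138,-0.005,0,0,-7.05],[0,0,0,0,0,0],[0,0,0,0,0,0]]]' 0.6
python3 - <<'E'
from h import *
st()
im,d=grab_frame("top");cv2.imwrite("pics/t2.png",cv2.resize(im[200:340,400:560],(640,560),interpolation=cv2.INTER_CUBIC))
E
```

```text
time: 9.5
tool_pos: [0.4759, -0.3169, 0.2651]
tool_rot: [-0.001, 0.626, 0.78, 0.0]
contact_force: [0.1, 0.1, 0.1]
gripper_width: 0.599
grasp_force: 0.0
t 9.5 tcp [ 0.4759 -0.3169  0.2651] yang 12.47 z [-0.001  0.001 -1.   ] F [0.13 0.07 0.09] M [-0.01  0.03  0.03] w 0.599 g 0.0 j [-0.72 -0.09  1.7   0.    1.54 -0.94]
```

View pics/t2.png

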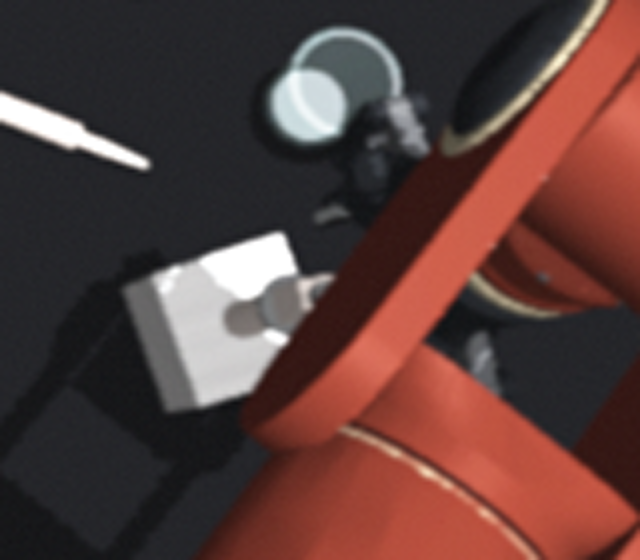

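The crop shows the block and pipette beside the gripper, but a small look-alike now seems to lie at the left (crop 0–150, 100–165). I'll check the whole view.

```bash
python3 - <<'E'
from h import *
for c in("scene","top"):
    im,d=grab_frame(c);cv2.imwrite(f"pics/{c}3.png",im)
a=cv2.imread("pics/scene3.png")[100:340,140:460];b=cv2.imread("pics/top3.png")[100:340,320:640]
e=cv2.imread("pics/scene1.png")[100:340,140:460];f=cv2.imread("pics/top1.png")[100:340,320:640]
cv2.imwrite("pics/cmp.png",cv2.resize(np.vstack([np.hstack([e,f]),np.hstack([a,b])]),(800,600)))
E
```

```text
(no output)
```

View pics/cmp.png

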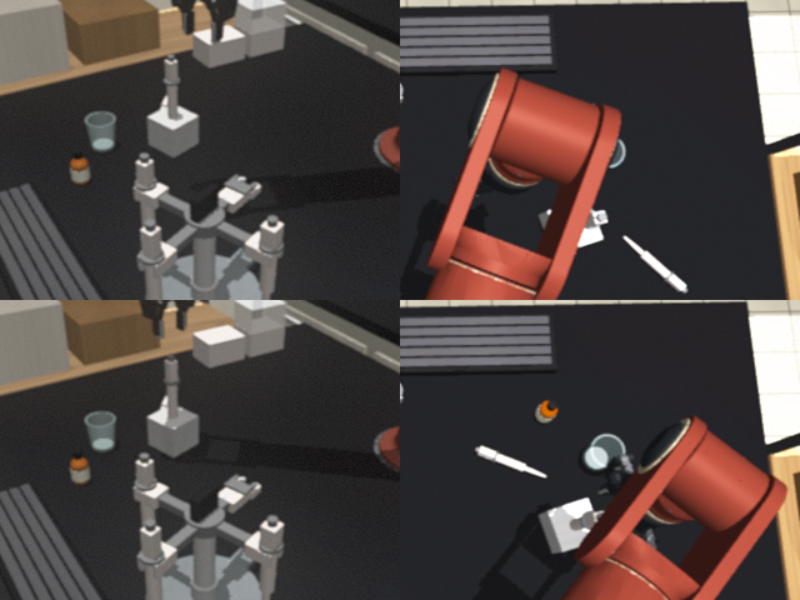

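The small look-alikes fell over on their own and now lie clear of the block; the bottle, beaker and block are unmoved. I carry on with the pipette in the block.

```bash
python3 -m handwheel '[[[-0.003,-0.006,0,0,0,0],[0,0,0,0,0,0],[0,0,0,0,0,0]]]' 0.6
python3 -m handwheel '[[[0,0,-0.02,0,0,0],[0,0,-0.02,0,0,0],[0,0,-0.02,0,0,0],[0,0,-0.02,0,0,0],[0,0,-0.017,0,0,0],[0,0,0,0,0,0],[0,0,0,0,0,0]]]'
python3 -c "from h import *;st()"
```

```text
time: 9.9
tool_pos: [0.4724, -0.3237, 0.2661]
tool_rot: [0.0, 0.627, 0.779, 0.0]
contact_force: [-1.0, 0.7, -0.8]
gripper_width: 0.6
grasp_force: 0.0
time: 10.48
tool_pos: [0.4719, -0.3231, 0.168]
tool_rot: [-0.001, 0.627, 0.779, 0.0]
contact_force: [0.1, -0.5, -0.2]
gripper_width: 0.599
grasp_force: 0.0
t 10.48 tcp [ 0.4719 -0.3231  0.168 ] yang 12.31 z [-0.002  0.002 -1.   ] F [ 0.14 -0.54 -0.15] M [-0.03 -0.04 -0.02] w 0.599 g 0.0 j [-0.73 -0.02  1.8   0.    1.37 -0.95]
```

Close, and read the result.

```bash
python3 -m handwheel '[[[0,0,0,0,0,0],[0,0,0,0,0,0],[0,0,0,0,0,0],[0,0,0,0,0,0],[0,0,0,0,0,0],[0,0,0,0,0,0],[0,0,0,0,0,0],[0,0,0,0,0,0]]]' 0
python3 -c "from h import *;st()"
```

```text
time: 11.15
tool_pos: [0.4732, -0.3245, 0.1709]
tool_rot: [0.002, 0.627, 0.779, -0.0]
contact_force: [-0.6, 0.0, 5.1]
gripper_width: 0.223
grasp_force: 59.2
t 11.15 tcp [ 0.4732 -0.3245  0.1709] yang 12.3 z [ 0.002 -0.002 -1.   ] F [-0.62  0.03  5.09] M [-0.03  0.1   0.03] w 0.223 g 59.2 j [-0.73 -0.03  1.79 -0.    1.37 -0.95]
```

```bash
python3 -m handwheel '[[[0,0,0.01,0,0,0],[0,0,0.02,0,0,0],[0,0,0.02,0,0,0],[0,0,0.02,0,0,0],[0,0,0.02,0,0,0],[0,0,0.01,0,0,0],[0,0,0,0,0,0]]]'
python3 -c "from h import *;st()"
python3 -m handwheel '[[[0.0006,0.015,0,0,0,0.7],[0.0006,0.0277,0,0,0,0.7],[0.0006,0.0277,0,0,0,0.7],[0.0006,0.0277,0,0,0,0.7],[0.0006,0.0277,0,0,0,0.7],[0.0006,0.0277,0,0,0,0.7],[0.0006,0.0277,0,0,0,0.7],[0.0006,0.0277,0,0,0,0.7],[0.0006,0.0277,0,0,0,0.7],[0.0006,0.0277,0,0,0,0.7],[0.0006,0.0277,0,0,0,0.7],[0.0006,0.0277,0,0,0,0.7],[0,0.0277,0,0,0,0.3],[0,0.0277,0,0,0,0],[0,0,0,0,0,0],[0,0,0,0,0,0],[0,0,0,0,0,0]]]'
python3 -c "from h import *;st()"
```

```text
time: 11.73
tool_pos: [0.4733, -0.3244, 0.2721]
tool_rot: [0.003, 0.627, 0.779, -0.0]
contact_force: [0.6, -0.0, -2.4]
gripper_width: 0.233
grasp_force: 59.1
t 11.73 tcp [ 0.4733 -0.3244  0.2721] yang 12.3 z [ 0.004 -0.003 -1.   ] F [ 0.56 -0.03 -2.45] M [ 0.   -0.07 -0.01] w 0.233 g 59.1 j [-0.73 -0.09  1.69  0.    1.54 -0.95]
time: 13.15
tool_pos: [0.4787, 0.0516, 0.2673]
tool_rot: [-0.001, 0.566, 0.824, -0.001]
contact_force: [0.4, 0.2, -1.2]
gripper_width: 0.228
grasp_force: 59.0
t 13.15 tcp [0.4787 0.0516 0.2673] yang 21.05 z [-0.003 -0.    -1.   ] F [ 0.41  0.19 -1.17] M [ 0.02 -0.01  0.06] w 0.228 g 59.0 j [-0.05 -0.32  1.89 -0.    1.57 -0.41]
```

```bash
python3 -m handwheel '[[[0,0,-0.02,0,0,0],[0,0,-0.02,0,0,0],[0,0,-0.02,0,0,0],[0,0,-0.002,0,0,0],[0,0,0,0,0,0],[0,0,0,0,0,0]]]'
cat > m.py <<'E'
from h import *
from scipy.optimize import least_squares
st();T=state()["tool_pos"]
for cam,b in(("top",(.0004,-.0015)),("scene",(.001,.0033))):
    im,d=grab_frame(cam);cv2.imwrite(f"pics/{cam}4.png",im)
    P=cloud(cam,d).reshape(-1,3);P=P[~np.isnan(P[:,0])];P[:,:2]-=b
    k=P[np.hypot(*(P[:,:2]-T[:2]).T)<.03]
    for lo,hi in((.115,.145),(.15,.18)):
        q=k[(k[:,2]>lo)&(k[:,2]<hi)]
        if len(q)<20: print(cam,len(q));continue
        f=least_squares(lambda p:np.hypot(*(q[:,:2]-p).T)-.011,T[:2]+.003*0,loss="soft_l1",f_scale=.002).x
        u=np.array([np.cos(np.radians(201)),np.sin(np.radians(201))]);n=np.array([-u[1],u[0]]);A=np.array([.6581,.1182])
        print(cam,lo,len(q),"axis",f,"r",(f-A)@u,"side",(f-A)@n,"tcp r",(T[:2]-A)@u,"side",(T[:2]-A)@n)
    h=np.histogram(k[:,2],40,(.15,.23))[0];print(h)
    Q=P[:,:2]-A;r=Q@u;s=Q@n;c=P[(r>.07)&(r<.145)&(abs(s)<.03)&(P[:,2]>.177)&(P[:,2]<.192)];rc=(c[:,:2]-A)@u;sc=(c[:,:2]-A)@n
    print("arm pts",len(c),"r",np.percentile(rc,[1,99]),"side",[(round(x,3),np.round(np.percentile(sc[(rc>x)&(rc<x+.01)],[3,97]),4)) for x in np.arange(.07,.14,.01) if ((rc>x)&(rc<x+.01)).sum()>8])
E
python3 m.py
```

```text
time: 13.65
tool_pos: [0.4798, 0.0508, 0.2074]
tool_rot: [0.0, 0.567, 0.824, 0.0]
contact_force: [0.2, -0.2, -0.8]
gripper_width: 0.224
grasp_force: 58.9
t 13.65 tcp [0.4798 0.0508 0.2074] yang 20.94 z [ 0. -0. -1.] F [ 0.2  -0.19 -0.8 ] M [ 0.02 -0.03  0.  ] w 0.224 g 58.9 j [-0.05 -0.28  1.96 -0.    1.46 -0.41]
top 0
top 0
[0 0 0 0 0 0 0 0 0 0 0 0 0 0 0 0 0 0 0 0 0 0 0 0 0 0 0 0 0 0 0 0 0 0 0 0 0
 0 0 0]Traceback (most recent call last):
  File "m.py", line 15, in <module>
    Q=P[:,:2]-A;r=Q@u;s=Q@n;c=P[(r>.07)&(r<.145)&(abs(s)<.03)&(P[:,2]>.177)&(P[:,2]<.192)];rc=(c[:,:2]-A)@u;sc=(c[:,:2]-A)@n
              ^
NameError: name 'A' is not defined
```

```bash
sed -i 's/^for cam,b in.*/u=np.array([np.cos(np.radians(201)),np.sin(np.radians(201))]);n=np.array([-u[1],u[0]]);A=np.array([.6581,.1182])\nfor cam,b in(("scene",(.001,.0033)),):/' m.py; python3 m.py
python3 -c "
import cv2;cv2.imwrite('pics/c5.png',cv2.resize(cv2.imread('pics/scene4.png')[150:350,220:460],(720,600)))"
```

```text
t 13.7 tcp [0.4803 0.0509 0.2082] yang 20.95 z [ 0.002 -0.    -1.   ] F [-0.39  0.29 -1.07] M [-0.02  0.    0.02] w 0.229 g 58.9 j [-0.05 -0.28  1.96 -0.    1.46 -0.41]
scene 0.115 115 axis [0.47809174 0.04953203] r 0.19266058989331541 side -0.0004021158506277626 tcp r 0.19009397166628508 side -0.0009219169141072971
scene 0.15 121 axis [0.47821614 0.04961189] r 0.19251583328700933 side -0.0004320892297267006 tcp r 0.19009397166628508 side -0.0009219169141072971
[ 6 10 11 11  4  7  9  9  5 10  7 11  6  9  6  8  7 10  9  5  0  2  9 13
 43 21  9  3  6  5 10  5 12 14 11 19 13 13 16 11]
arm pts 264 r [0.07036426 0.1107195 ] side [(np.float64(0.07), array([-0.0177,  0.0183])), (np.float64(0.08), array([-0.0188,  0.0205])), (np.float64(0.09), array([-0.0179,  0.0198])), (np.float64(0.1), array([-0.0185,  0.0221]))]
```

View pics/c5.png

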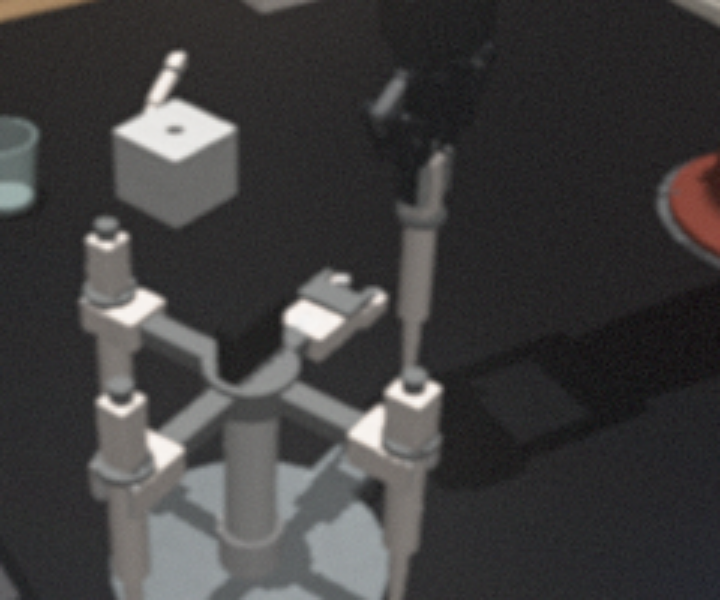

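```bash
python3 -m handwheel '[[[0.0026,0,-0.002,0,0,0],[0.0028,0.001,0,0,0,0],[0.0028,0.0011,0,0,0,0],[0.0028,0.0011,0,0,0,0],[0.0028,0.0011,0,0,0,0],[0.0028,0.0011,0,0,0,0],[0.0028,0.0011,0,0,0,0],[0.0028,0.0011,0,0,0,0],[0.0028,0.0011,0,0,0,0],[0.0028,0.0011,0,0,0,0],[0,0,0,0,0,0],[0,0,0,0,0,0]]]'
cat > p.py <<'E'
from h import *
u=np.array([np.cos(np.radians(201)),np.sin(np.radians(201))]);n=np.array([-u[1],u[0]]);A=np.array([.6581,.1182])
s=state();T=s["tool_pos"];F=s["contact_force"]
print("t",round(s["time"],2),"r %.4f side %.4f z %.4f"%((T[:2]-A)@u,(T[:2]-A)@n,T[2]),"Fr %.2f Fs %.2f Fz %.2f"%(F[:2]@u,F[:2]@n,F[2]),"M",np.round(s["ft_torque"],2),"q",np.round(s["tool_rot"],3))
E
python3 p.py
```

```text
time: 14.75
tool_pos: [0.5074, 0.0613, 0.2048]
tool_rot: [-0.0, 0.566, 0.824, -0.0]
contact_force: [-0.6, -0.3, -0.2]
gripper_width: 0.227
grasp_force: 59.1
t 14.75 r 0.1610 side -0.0009 z 0.2048 Fr 0.69 Fs 0.04 Fz -0.19 M [-0.02  0.05 -0.03] q [-0.     0.566  0.824 -0.   ]
```

```bash
python3 -m handwheel '[[[0.0017,-0.0004,0,0,0,0],[0.0014,0.0005,0,0,0,0],[0.0014,0.0005,0,0,0,0],[0.0014,0.0005,0,0,0,0],[0.0014,0.0005,0,0,0,0],[0,0,0,0,0,0]]]' >/dev/null; python3 p.py
python3 -m handwheel '[[[0.0014,0.0005,0,0,0,0],[0.0014,0.0005,0,0,0,0],[0.0014,0.0005,0,0,0,0],[0,0,0,0,0,0]]]' >/dev/null; python3 p.py
```

```text
t 15.25 r 0.1535 side 0.0003 z 0.2048 Fr 1.13 Fs 0.30 Fz -1.02 M [ 0.01 -0.04  0.02] q [0.    0.566 0.824 0.   ]
t 15.58 r 0.1490 side 0.0004 z 0.2048 Fr 0.31 Fs 0.34 Fz -0.74 M [ 0.01 -0.   -0.02] q [0.    0.566 0.824 0.   ]
```

```bash
python3 -m handwheel '[[[0.0014,0.0005,0,0,0,0],[0.0014,0.0005,0,0,0,0],[0,0,0,0,0,0]]]' >/dev/null; python3 p.py
python3 -m handwheel '[[[0.0014,0.0005,0,0,0,0],[0,0,0,0,0,0]]]' >/dev/null; python3 p.py
```

```text
t 15.83 r 0.1461 side 0.0005 z 0.2048 Fr 0.22 Fs 0.49 Fz -1.51 M [-0.04  0.01 -0.03] q [0.    0.566 0.824 0.   ]
t 16.0 r 0.1446 side 0.0005 z 0.2048 Fr 0.01 Fs 0.43 Fz -0.50 M [ 0.01  0.   -0.  ] q [0.    0.566 0.824 0.   ]
```

```bash
for i in 1; do python3 -m handwheel '[[[0.0014,0.0005,0,0,0,0],[0.0014,0.0005,0,0,0,0]]]' >/dev/null; python3 p.py
python3 -m handwheel '[[[0.0014,0.0005,0,0,0,0],[0.0014,0.0005,0,0,0,0]]]' >/dev/null; python3 p.py
python3 -m handwheel '[[[0.0014,0.0005,0,0,0,0],[0.0014,0.0005,0,0,0,0]]]' >/dev/null; python3 p.py
python3 -m handwheel '[[[0.0014,0.0005,0,0,0,0],[0,0,0,0,0,0]]]' >/dev/null; python3 p.py; done
```

```text
t 16.17 r 0.1418 side 0.0006 z 0.2048 Fr -0.27 Fs -0.50 Fz -0.92 M [ 0.02  0.03 -0.  ] q [0.    0.566 0.824 0.   ]
t 16.33 r 0.1387 side 0.0006 z 0.2048 Fr -0.06 Fs 0.11 Fz -1.75 M [-0.01  0.01  0.01] q [0.    0.566 0.824 0.   ]
t 16.5 r 0.1357 side 0.0007 z 0.2048 Fr 0.44 Fs 0.72 Fz -1.25 M [-0.05 -0.01 -0.01] q [0.    0.566 0.824 0.   ]
t 16.67 r 0.1342 side 0.0008 z 0.2048 Fr 0.45 Fs -1.03 Fz -1.76 M [0.01 0.04 0.03] q [0.    0.566 0.824 0.   ]
```

```bash
python3 -m handwheel '[[[0.0014,0.0005,0,0,0,0],[0.0014,0.0005,0,0,0,0]]]' >/dev/null; python3 p.py
python3 -m handwheel '[[[0.0014,0.0005,0,0,0,0],[0.0014,0.0005,0,0,0,0]]]' >/dev/null; python3 p.py
python3 -m handwheel '[[[0.0014,0.0005,0,0,0,0],[0.0014,0.0005,0,0,0,0]]]' >/dev/null; python3 p.py
python3 -m handwheel '[[[0.0014,0.0005,0,0,0,0],[0,0,0,0,0,0]]]' >/dev/null; python3 p.py
```

```text
t 16.83 r 0.1314 side 0.0008 z 0.2048 Fr 0.04 Fs 0.07 Fz -0.94 M [-0.05 -0.01  0.01] q [ 0.     0.566  0.824 -0.   ]
t 17.0 r 0.1283 side 0.0009 z 0.2048 Fr -0.79 Fs 0.08 Fz -0.99 M [ 0.03 -0.05 -0.01] q [0.    0.566 0.824 0.   ]
t 17.17 r 0.1256 side 0.0012 z 0.2048 Fr 1.54 Fs 1.18 Fz -1.11 M [-0.27  0.23 -0.05] q [ 0.     0.566  0.824 -0.   ]
t 17.33 r 0.1241 side 0.0012 z 0.2048 Fr 2.07 Fs 0.62 Fz -0.50 M [-0.37  0.21 -0.01] q [-0.     0.566  0.824 -0.   ]
```

```bash
python3 -m handwheel '[[[0.0014,0.0005,0,0,0,0],[0,0,0,0,0,0]]]' >/dev/null; python3 p.py
python3 -m handwheel '[[[0.0014,0.0005,0,0,0,0],[0,0,0,0,0,0]]]' >/dev/null; python3 p.py
python3 -m handwheel '[[[0.0014,0.0005,0,0,0,0],[0,0,0,0,0,0]]]' >/dev/null; python3 p.py
```

```text
t 17.5 r 0.1226 side 0.0012 z 0.2048 Fr 2.49 Fs 0.82 Fz -0.73 M [-0.36  0.3   0.02] q [-0.     0.566  0.824 -0.   ]
t 17.67 r 0.1210 side 0.0011 z 0.2048 Fr 3.17 Fs 1.85 Fz -0.19 M [-0.37  0.27  0.01] q [ 0.     0.566  0.824 -0.   ]
t 17.83 r 0.1192 side 0.0011 z 0.2048 Fr 1.14 Fs 1.86 Fz -0.45 M [-0.26  0.07 -0.02] q [0.    0.566 0.824 0.   ]
```

```bash
python3 -m handwheel '[[[0.0016,0.0001,0,0,0,0],[0.0014,0.0005,0,0,0,0]]]' >/dev/null; python3 p.py
python3 -m handwheel '[[[0.0014,0.0005,0,0,0,0],[0.0009,0.0004,0,0,0,0]]]' >/dev/null; python3 p.py
python3 -m handwheel '[[[0.0009,0.0004,0,0,0,0],[0,0,0,0,0,0]]]' >/dev/null; python3 p.py
```

```text
t 18.0 r 0.1161 side 0.0014 z 0.2048 Fr -0.08 Fs 1.35 Fz -1.07 M [-0.02 -0.11 -0.03] q [0.    0.566 0.824 0.001]
t 18.17 r 0.1134 side 0.0015 z 0.2048 Fr -1.88 Fs -1.46 Fz -1.47 M [ 0.05 -0.26  0.02] q [0.    0.566 0.824 0.001]
t 18.33 r 0.1125 side 0.0015 z 0.2049 Fr -2.29 Fs 0.16 Fz -2.84 M [ 0.11 -0.4  -0.02] q [0.    0.566 0.824 0.001]
```

Past the rollers; they now pull it in. I feel for the back block in 1 mm steps.

```bash
python3 -m handwheel '[[[0.0009,0.0004,0,0,0,0],[0,0,0,0,0,0]]]' >/dev/null; python3 p.py
python3 -m handwheel '[[[0.0009,0.0004,0,0,0,0],[0,0,0,0,0,0]]]' >/dev/null; python3 p.py
```

```text
t 18.5 r 0.1118 side 0.0014 z 0.2049 Fr -2.10 Fs 0.03 Fz -1.31 M [ 0.09 -0.29 -0.02] q [0.    0.566 0.824 0.   ]
t 18.67 r 0.1111 side 0.0015 z 0.2049 Fr -0.45 Fs 0.56 Fz -1.58 M [ 0.02 -0.26 -0.01] q [-0.     0.566  0.824 -0.   ]
```

```bash
python3 -m handwheel '[[[0.0005,0.0002,-0.001,0,0,0],[0,0,-0.001,0,0,0],[0,0,0,0,0,0]]]' >/dev/null; python3 p.py
python3 -m handwheel '[[[0,0,-0.001,0,0,0],[0,0,-0.001,0,0,0],[0,0,0,0,0,0]]]' >/dev/null; python3 p.py
python3 -m handwheel '[[[0,0,-0.001,0,0,0],[0,0,0,0,0,0]]]' >/dev/null; python3 p.py
```

```text
t 18.92 r 0.1108 side 0.0015 z 0.2027 Fr 1.08 Fs 0.30 Fz 1.28 M [-0.08  0.13 -0.01] q [-0.     0.566  0.824 -0.   ]
t 19.17 r 0.1108 side 0.0015 z 0.2006 Fr 1.81 Fs 0.08 Fz -0.59 M [-0.13  0.2   0.01] q [-0.     0.566  0.824 -0.   ]
t 19.33 r 0.1108 side 0.0014 z 0.1997 Fr 1.46 Fs 0.06 Fz 0.63 M [-0.16  0.33  0.02] q [-0.     0.566  0.824 -0.   ]
```

```bash
python3 -m handwheel '[[[0,0,-0.001,0,0,0],[0,0,0,0,0,0]]]' >/dev/null; python3 p.py
python3 -m handwheel '[[[0,0,-0.001,0,0,0],[0,0,0,0,0,0]]]' >/dev/null; python3 p.py
```

```text
t 19.5 r 0.1108 side 0.0015 z 0.1989 Fr 3.00 Fs -0.34 Fz 2.88 M [-0.22  0.57  0.03] q [-0.     0.566  0.824 -0.   ]
t 19.67 r 0.1107 side 0.0015 z 0.1982 Fr 5.41 Fs 0.06 Fz 4.39 M [-0.28  0.91  0.01] q [-0.     0.566  0.824 -0.   ]
```

```bash
python3 -m handwheel '[[[-0.0005,-0.0002,0,0,0,0],[0,0,0,0,0,0],[0,0,0,0,0,0]]]' >/dev/null; python3 p.py
python3 -m handwheel '[[[0,0,0,0,0,0],[0,0,0,0,0,0],[0,0,0,0,0,0],[0,0,0,0,0,0],[0,0,0,0,0,0],[0,0,0,0,0,0]]]' 0.6; python3 p.py
python3 -m handwheel '[[[0,0,0.01,0,0,0],[0,0,0.02,0,0,0],[0,0,0.03,0,0,0],[0,0,0.04,0,0,0],[0,0,0,0,0,0]]]'
python3 -m handwheel '[[[-0.03,-0.02,0,0,0,0],[-0.03,-0.02,0,0,0,0],[-0.03,-0.02,0,0,0,0],[-0.03,-0.02,0,0,0,0],[-0.02,-0.02,0,0,0,0],[0,0,0,0,0,0],[0,0,0,0,0,0]]]' >/dev/null
cat > f.py <<'E'
from h import *
from scipy.optimize import least_squares
u=np.array([np.cos(np.radians(201)),np.sin(np.radians(201))]);n=np.array([-u[1],u[0]]);A=np.array([.6581,.1182])
im,d=grab_frame("scene");cv2.imwrite("pics/scene6.png",im);cv2.imwrite("pics/c6.png",cv2.resize(im[150:350,200:440],(720,600)))
P=cloud("scene",d).reshape(-1,3);P=P[~np.isnan(P[:,0])];P[:,:2]-=(.001,.0033)
c=A+.1108*u;k=P[np.hypot(*(P[:,:2]-c).T)<.028]
for lo,hi in((.10,.15),(.195,.233)):
    q=k[(k[:,2]>lo)&(k[:,2]<hi)];f=least_squares(lambda p:np.hypot(*(q[:,:2]-p).T)-.011,c,loss="soft_l1",f_scale=.002).x
    print(len(q),"r",(f-A)@u,"side",(f-A)@n)
print(np.histogram(k[:,2],50,(.15,.25)))
E
python3 f.py
```

```text
t 19.92 r 0.1108 side 0.0015 z 0.1982 Fr 3.02 Fs -1.14 Fz 4.33 M [-0.14  0.49  0.03] q [0.    0.566 0.824 0.   ]
time: 20.42
tool_pos: [0.5549, 0.0771, 0.1976]
tool_rot: [-0.0, 0.566, 0.824, 0.0]
contact_force: [0.2, 0.5, 0.6]
gripper_width: 0.603
grasp_force: 0.0
t 20.42 r 0.1111 side 0.0014 z 0.1976 Fr -0.37 Fs -0.39 Fz 0.64 M [ 0.01  0.04 -0.02] q [-0.     0.566  0.824  0.   ]
time: 20.83
tool_pos: [0.5582, 0.0771, 0.3084]
tool_rot: [0.006, 0.566, 0.824, 0.004]
contact_force: [0.5, 0.1, 2.1]
gripper_width: 0.601
grasp_force: 0.0
173 r 0.11348846789336096 side 0.0021521858370524343
211 r 0.11318091499985594 side 0.0017731023929364123
(array([ 1,  0,  0,  0,  0,  3,  3, 10, 11,  7, 12, 13, 14,  3,  2,  5, 40,
       65, 26, 44, 23, 14,  7, 11, 11, 10, 12,  9, 14,  8, 15,  9,  9, 12,
       11, 10, 14, 11, 13,  9, 14, 19, 22,  8,  6,  6, 12, 17,  1,  0]), array([0.15 , 0.152, 0.154, 0.156, 0.158, 0.16 , 0.162, 0.164, 0.166,
       0.168, 0.17 , 0.172, 0.174, 0.176, 0.178, 0.18 , 0.182, 0.184,
       0.186, 0.188, 0.19 , 0.192, 0.194, 0.196, 0.198, 0.2  , 0.202,
       0.204, 0.206, 0.208, 0.21 , 0.212, 0.214, 0.216, 0.218, 0.22 ,
       0.222, 0.224, 0.226, 0.228, 0.23 , 0.232, 0.234, 0.236, 0.238,
       0.24 , 0.242, 0.244, 0.246, 0.248, 0.25 ]))
```

View pics/c6.png

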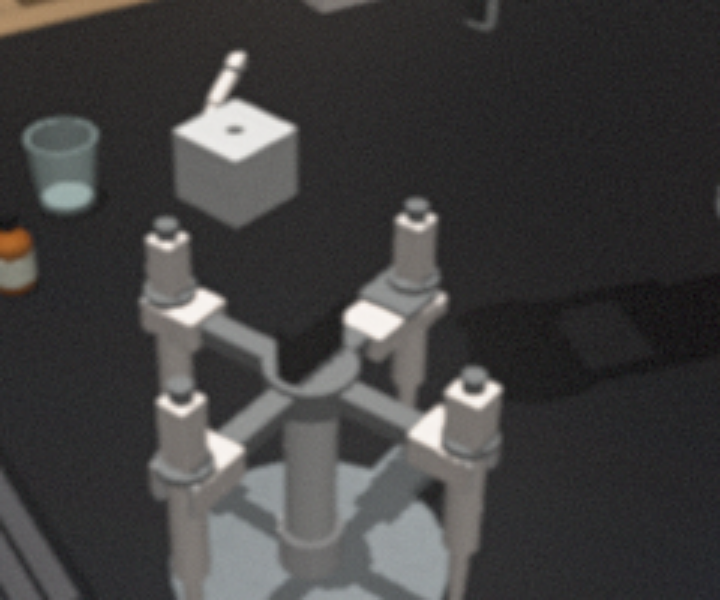

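The picture shows the pipette hanging upright in the front clip at (413,270), its collar on the grey rest. The head and button heights put the collar at about 0.185 m, and the gripper is clear.

```bash
python3 -c "
from h import *
st();print(job_done())"
```

```text
t 21.47 tcp [ 0.4151 -0.0231  0.2988] yang 20.95 z [ 0.002 -0.    -1.   ] F [0.09 0.62 0.15] M [-0.02  0.   -0.01] w 0.599 g 0.0 j [-0.24 -0.51  1.98  0.    1.67 -0.6 ]
the job is handed in; nothing more can be done
None
```

The tree's empty clip faces the front and the pipette is snapped in, hanging upright with its collar at about 185 mm, and released; I handed the job in at 21.5 s, but `job_done()` returned no verdict, so I can't confirm it passed.

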